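Fetch the face mill from behind the collet chucks

TASK

Bring me the copper-coloured face mill from the back of the tool rack: the two tall collet chucks in front of it are in the way, so first park both of them in the sockets of the orange carrying stand. Then seat the face mill fully in the bore of the aluminium tightening fixture, and after that put the collet chucks back in the rack, each fully down in the socket of its own colour. Keep the holders upright and leave the drill chuck, the oil bottle and the wrench where they are.

Things in the scene. Friction and masses are not known exactly. Their poses are not given: they have to be found in the camera images.
- chuck_yellow: Tall yellow-coded collet chuck (yellow disc on its nut) with a steel end mill, 0.65 kg, loose, round about its upright z. Origin: on the axis at the flange's lower face, which rests on the socket rim. Above it: flange 40 mm wide to 20 mm, body 32 wide to 88, nut 42 wide from 88 to 110 (grip here), tool 12 wide to 134. Below it: shank 20 long, 30 wide, 22 at its end, inside the socket.
- chuck_blue: Tall blue-coded collet chuck (blue disc on its nut) with a brass-coloured drill, 0.65 kg, loose, round about its upright z. Origin: on the axis at the flange's lower face, which rests on the socket rim. Above it: flange 40 mm wide to 20 mm, body 32 wide to 88, nut 42 wide from 88 to 110 (grip here), tool 8 wide to 134. Below it: shank 20 long, 30 wide, 22 at its end, inside the socket.
- face_mill: Short face mill, copper-coloured head with five yellow inserts, 0.5 kg, loose, in the rack's middle black socket behind the gap between the chucks, 46 mm from each axis to axis. Origin: on its upright z axis at the flange's lower face. Above it: flange 40 mm wide to 20 mm, neck 32 wide to 28, head 40 wide to 62 (grip at 45, fingers along the row of the coloured sockets). Shank below it as the chucks'.
- socket_yellow: Round yellow plastic socket, fixed in the front of the grey bench rack: 44 mm wide, 32 mm tall, upright bore 34 mm wide and 26 mm deep. Origin: centre of its underside; its rim, on which a seated flange rests, is 32 mm higher. The yellow chuck stands in it at the start. The two coloured sockets are side by side, axes 64 mm apart; either may be on the left.
- socket_blue: Round blue plastic socket, fixed in the front of the grey bench rack: 44 mm wide, 32 mm tall, upright bore 34 mm wide and 26 mm deep. Origin: centre of its underside; its rim, on which a seated flange rests, is 32 mm higher. The blue chuck stands in it at the start. The two coloured sockets are side by side, axes 64 mm apart; either may be on the left.
- stand: Low orange carrying stand, fixed, 78 mm (x) by 165 mm (y) plus a loop handle at each y end, with two empty grey sockets (bore 34 mm wide, 26 mm deep, 44 mm outside) at y = +40 and y = -40 mm. Origin: centre of its underside, on the bench; the socket rims are 47 mm higher. Either socket takes either chuck.
- fixture: Tool-tightening fixture, fixed: aluminium block 70 by 70 mm on a dark bolted foot 72 mm (x) by 130 mm (y), red clamp knob on its +x side, upright bore 34 mm wide and 30 mm deep in the middle of its top. Origin: centre of its underside, on the bench; the block's top, on which the flange rests, is 60 mm higher.
- drill_chuck: Bystander: short steel drill chuck in the black socket at one end of the rack's back row, 100 mm beside the face mill. Flange 40 mm wide, top 60 mm above its origin, which is on the axis at the flange's lower face. Leave it.
- oil_bottle: Bystander: a white oil bottle with a red cap, 60 mm wide, 120 mm tall, standing at the far side of the work. Origin: centre of its underside. Leave it.
- wrench: Bystander: a steel wrench 170 mm long lying on the bench at the far side of the work. Origin: at its middle, on the underside. Leave it.

How it is judged:
On the way, in this order (a step that is already met when the one before it is completed fails the run):
1. both collet chucks stand seated and released in the sockets of the orange stand, the face mill still in its place in the rack (z of chuck_yellow in the frame of stand between 0.043 and 0.052 m and angle between each of chuck_yellow, chuck_blue's own z axis and vertical below 0.12 rad and x of chuck_yellow in the frame of stand between -0.01 and 0.01 m and (y of chuck_yellow in the frame of stand between 0.03 and 0.05 m or y of chuck_yellow in the frame of stand between -0.05 and -0.03 m) and z of chuck_blue in the frame of stand between 0.043 and 0.052 m and x of chuck_blue in the frame of stand between -0.01 and 0.01 m and (y of chuck_blue in the frame of stand between 0.03 and 0.05 m or y of chuck_blue in the frame of stand between -0.05 and -0.03 m) and contact force between each of chuck_yellow, chuck_blue and the fingers below 0.05 N and distance of face_mill from where it was at the start of the episode below 0.015 m), for 0.2 s.
2. the face mill stands seated and released in the fixture, both collet chucks still in the stand (horizontal distance between face_mill and fixture below 0.008 m and z of face_mill in the frame of fixture between 0.056 and 0.065 m and angle between each of face_mill, chuck_yellow, chuck_blue's own z axis and vertical below 0.12 rad and linear speed of face_mill below 0.02 m/s and angular speed of face_mill below 0.2 rad/s and contact force between face_mill and the fingers below 0.05 N and z of chuck_yellow in the frame of stand between 0.043 and 0.052 m and x of chuck_yellow in the frame of stand between -0.01 and 0.01 m and (y of chuck_yellow in the frame of stand between 0.03 and 0.05 m or y of chuck_yellow in the frame of stand between -0.05 and -0.03 m) and z of chuck_blue in the frame of stand between 0.043 and 0.052 m and x of chuck_blue in the frame of stand between -0.01 and 0.01 m and (y of chuck_blue in the frame of stand between 0.03 and 0.05 m or y of chuck_blue in the frame of stand between -0.05 and -0.03 m)), for 0.2 s.
At the end, for the whole second after the job is handed in: The yellow chuck stands in the yellow socket, the blue chuck in the blue socket and the face mill in the fixture's bore: each axis within 8 mm of the socket's, flange within 5 mm of the rim in height, upright within 0.12 rad, at rest and released (horizontal distance between chuck_yellow and socket_yellow below 0.008 m and z of chuck_yellow in the frame of socket_yellow between 0.028 and 0.037 m and angle between each of chuck_yellow, chuck_blue, face_mill's own z axis and vertical below 0.12 rad and horizontal distance between chuck_blue and socket_blue below 0.008 m and z of chuck_blue in the frame of socket_blue between 0.028 and 0.037 m and horizontal distance between face_mill and fixture below 0.008 m and z of face_mill in the frame of fixture between 0.056 and 0.065 m and linear speed of each of face_mill, chuck_yellow, chuck_blue below 0.02 m/s and angular speed of each of face_mill, chuck_yellow, chuck_blue below 0.2 rad/s and contact force between face_mill and the fingers below 0.05 N); the robot touches nothing.
It fails at once if a holder is tipped over by more than 35 degrees (angle between any of chuck_yellow, chuck_blue, face_mill's own z axis and vertical above 0.61 rad).
It fails at once if a bystander (drill chuck, oil bottle, wrench) is moved by more than 20 mm or the bottle is tipped (distance of any of drill_chuck, oil_bottle, wrench from where it was at the start of the episode above 0.02 m or angle between oil_bottle's own z axis and vertical above 0.4 rad).
It also fails if it takes over 152 s, if anything falls off the work surface, if the arm or the gripper's body presses on something with over 40 N, if the wrist force passes 120 N, or if a joint passes its speed limit or range.

ROBOT

A 6-joint arm with a two-finger parallel gripper is mounted at the origin on the work surface. World frame = base frame: x ahead of the robot, y to its left, z up, the work surface at z = 0. Lengths are in m, angles in rad, forces in N, time in s.
With the tool pointing down it reaches from about 0.3 to 0.875 m from the base axis. Payload 6.4 kg.
Tool frame: the origin (TCP) lies between the finger pads; the fingertips stand 8 mm ahead of it and the grasp point (between the pads) lies 11 mm behind it (ctrl.finger_overhang is the distance from the TCP to the fingertips, in m); z points along the fingers, y is the line along which they close (so a half turn about z gives the same grasp; the last joint's range is limited). The gripper opens to 85 mm and grips with 20 to 120 N. Pads are 22 mm wide; open, the fingers measure 114 mm over their backs; the gripper's body (76 mm by 85 mm) begins 54 mm behind the grasp point. The pads swing forward as they close: fully open they stand 13 mm farther back than shut.
Start: joints at [1.016, 0.181, 1.607, -0, 1.354, -0.206], TCP at [0.197, 0.54, 0.239] pointing down, gripper open.
Joint ranges: [-2.99, 2.99], [-0.89, 2.07], [0.3, 2.58], [-1.14, 4.28], [0, 2.63], [-3.12, 3.12]. Speed limits (rad/s): [2.57, 2.57, 3.01, 3.14, 3.14, 3.14].

INTERFACE

Orientations are given as a unit quaternion [w, x, y, z].
In Python, from bench import ctrl, camera gives the robot as it stands.
- The arm moves only by the shell command python3 -m pendant 'ROWS' [OPENING]. ROWS is JSON, a list of rows, each a list of 6 numbers: the shift along the world's x, y, z normalised to -1 to 1, where 1 is 200 mm, then the turn, a rotation vector about the world's x, y, z normalised to -1 to 1, where 1 is pi/2 rad. In form: [[dx, dy, dz, rx, ry, rz], ...]. A call has exactly 10 rows; each row shifts and turns the commanded pose from where the row before left it; what a row does not reach is not made up. A row lasts 1/8 s, in which the tool goes at most 62.5 mm and 10.7 degrees, less where a joint would pass 70% of its speed; a pose out of reach is approached as far as the arm can. A call with a number of a shift or a turn outside -1 to 1 is refused whole. A call with a gripper value outside its range is refused whole. OPENING is the opening, from -1 (shut) to 1 (fully open), set as the call begins (- or left out, the last holds). The fingers move at their own pace and stop on an object; the grip force is fixed at half the most. Time passes only in rows, so rows that do not move let the fingers close, or fill a call up. It gives the time, the measured TCP pose, the force, the opening and the grip force at its end, in the units of the state.
- ctrl.get_obs(): the state, without advancing time (a new reading comes with each control period).
- camera(name): name is "scene" or "side" or "wrist"; returns a dict with "color" (400x640x3 uint8, blue, green, red), "fx", "fy", "cx", "cy" (pixels), "distortion" ([k1, k2, p1, p2, k3] as OpenCV has them; the pictures are not rectified), "xyz" and "rotation" of the camera in the world; the wrist camera has in their place "hand_eye" (4x4, takes a point from camera to tool coordinates, whose origin is the TCP and whose axes are the flange's). Camera axes: x right, y down, z forward; pixel columns grow to the right and rows downward; lengths in m; the calibration is good to about 2 mm. A picture is of the moment at which its call begins: read the wrist's pose just before it. There is no depth.
- ctrl.hand_in(): hands the job in; it is judged then, once.
The state is a dict: "time_s": time; "q": joint angles; "dq": joint speeds; "joint_efforts": joint torques, N m; "eef_pos": TCP position; "eef_rot": TCP orientation; "wrist_force": force on the tool from outside, world axes, zero at the start; "torque": the same for the moment, N m; "opening": opening from 0.0 (shut) to 1.0 (fully open); "grasp_force": force on a finger pad.
Only numpy, scipy, OpenCV 4.12 (cv2) and the standard library are available. Lean on these libraries where they do the work, as an engineer would, in place of code of your own. Each camera call takes 0.05 s, during which the arm holds its last target. There are 200 camera calls.

## Working session

There is one attempt and no reset: what is moved stays moved. The work goes in short steps, Python scripts to look and compute and a shell command to move; the robot and the scene stay as the last step left them, time stands still between calls to the robot, and variables do not carry over. Pictures are saved under pics/ and viewed, at most 14 in all, crops included, and the job is handed in when it is done.

```bash
mkdir -p pics; ls; cat > h.py <<'E'
import numpy as np, cv2
from scipy.spatial.transform import Rotation as R
from bench import ctrl, camera
def cam(name):
    o=ctrl.get_obs(); c=camera(name)
    if name=="wrist":
        q=o["eef_rot"]; T=np.eye(4); T[:3,:3]=R.from_quat([q[1],q[2],q[3],q[0]]).as_matrix(); T[:3,3]=o["eef_pos"]
        T=T@np.array(c["hand_eye"])
    else:
        T=np.eye(4); r=np.array(c["rotation"])
        T[:3,:3]= r if r.shape==(3,3) else R.from_quat([r[1],r[2],r[3],r[0]]).as_matrix(); T[:3,3]=c["xyz"]
    K=np.array([[c["fx"],0,c["cx"]],[0,c["fy"],c["cy"]],[0,0,1]])
    return c["color"],K,np.array(c["distortion"],float),T
def save(name,f):
    im,K,d,T=cam(name); cv2.imwrite(f"pics/{f}.png",im); np.savez(f"pics/{f}.npz",K=K,d=d,T=T); return T
def px(f,pts,z):
    D=np.load(f"pics/{f}.npz"); n=cv2.undistortPoints(np.array(pts,float).reshape(-1,1,2),D["K"],D["d"]).reshape(-1,2)
    out=[]
    z=np.broadcast_to(z,(len(n),))
    for (a,b),zz in zip(n,z):
        v=D["T"][:3,:3]@[a,b,1]; p=D["T"][:3,3]; out.append(p+v*(zz-p[2])/v[2])
    return np.round(np.array(out),4)
def proj(f,P):
    D=np.load(f"pics/{f}.npz"); Ti=np.linalg.inv(D["T"]); 
    return cv2.projectPoints(np.array(P,float),cv2.Rodrigues(Ti[:3,:3])[0],Ti[:3,3],D["K"],D["d"])[0].reshape(-1,2).round(1)
E
python3 - <<'E'
from h import *
for n in("scene","side","wrist"): print(n,save(n,n+"0").round(3))
ims=[cv2.imread(f"pics/{n}0.png") for n in("scene","side","wrist")]
E
```

```text
pics
scene [[ 0.39   0.705 -0.592  1.439]
 [ 0.921 -0.288  0.262 -0.347]
 [ 0.014 -0.648 -0.762  1.079]
 [ 0.     0.     0.     1.   ]]
side [[ 0.675 -0.36   0.644  0.084]
 [-0.738 -0.319  0.595 -0.491]
 [-0.009 -0.877 -0.481  0.467]
 [ 0.     0.     0.     1.   ]]
wrist [[ 0.342  0.899  0.274  0.126]
 [ 0.94  -0.326 -0.102  0.566]
 [-0.002  0.292 -0.956  0.372]
 [ 0.     0.     0.     1.   ]]
```

View pics/scene0.png

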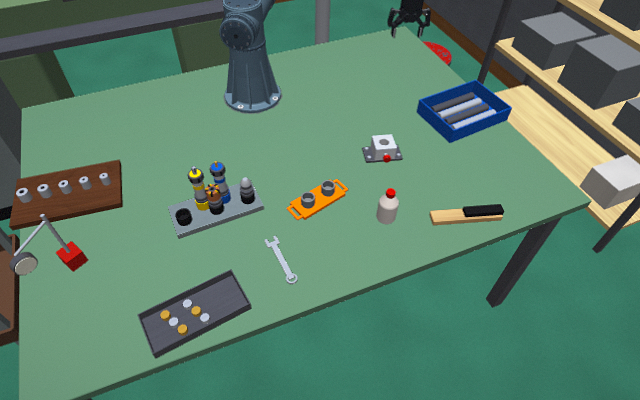

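View pics/side0.png

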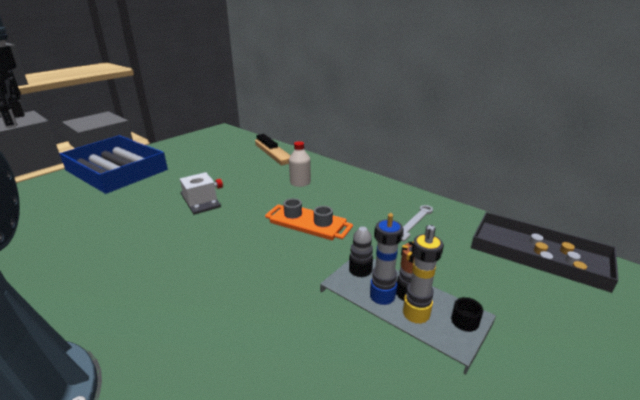

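The scene picture shows the rack: yellow chuck (196,173), blue chuck (218,168), face mill (213,192), drill chuck (247,188). It also shows the stand sockets at (308,199) and (328,187), and the fixture bore at (384,142). The side picture shows the same layout.

```bash
python3 - <<'E'
from h import *
print("stand scene",px("scene0",[(308,196),(328,184)],.047),"side",px("side0",[(292,204),(323,212)],.047))
print("fixt",px("scene0",[(384,142)],.06),px("side0",[(197,181)],.06))
# chuck tool tops z~ rim+0.134 ; rack plate height unknown
for z in (.17,.18): print(z,px("scene0",[(195,170),(217,164),(213,189)],[z,z,z-.07]),px("side0",[(431,228),(390,217)],[z,z]))
a=cv2.resize(cv2.imread("pics/scene0.png")[125:235,165:415],(800,352),interpolation=2)
b=cv2.resize(cv2.imread("pics/side0.png")[210:350,320:500],None,fx=4,fy=4,interpolation=2)
cv2.imwrite("pics/c0.png",a);cv2.imwrite("pics/c1.png",b)
E
```

```text
stand scene [[ 0.6125 -0.0118  0.047 ]
 [ 0.5901  0.0652  0.047 ]] side [[ 0.5836  0.0572  0.047 ]
 [ 0.6044 -0.0203  0.047 ]]
fixt [[0.496  0.3142 0.06  ]] [[0.4892 0.3075 0.06  ]]
0.17 [[ 0.4997 -0.3114  0.17  ]
 [ 0.4998 -0.2477  0.17  ]
 [ 0.5241 -0.2773  0.1   ]] [[ 0.5226 -0.3067  0.17  ]
 [ 0.5088 -0.2449  0.17  ]]
0.18 [[ 0.5101 -0.3118  0.18  ]
 [ 0.5101 -0.2488  0.18  ]
 [ 0.5335 -0.278   0.11  ]] [[ 0.5078 -0.3129  0.18  ]
 [ 0.4945 -0.2532  0.18  ]]
```

View pics/c1.png

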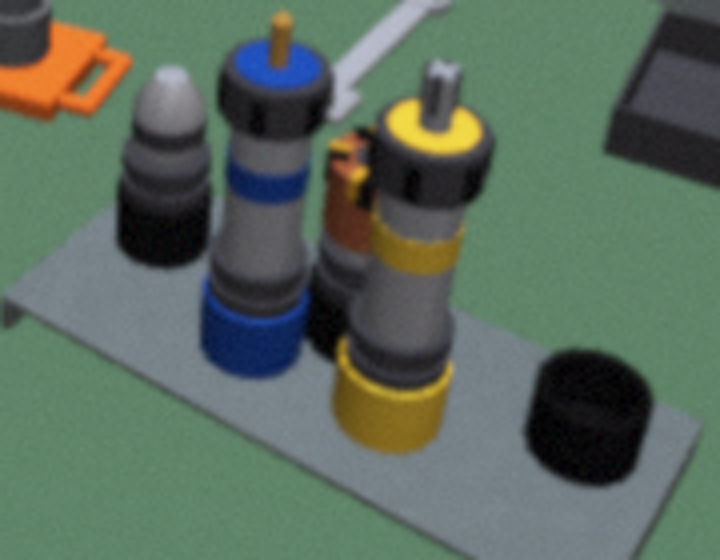

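```bash
python3 -m pendant '[[0.15,-0.245,0.07,0,0,-0.0778],[0.15,-0.245,0.07,0,0,-0.0778],[0.15,-0.245,0.07,0,0,-0.0778],[0.15,-0.245,0.07,0,0,-0.0778],[0.15,-0.245,0.07,0,0,-0.0778],[0.15,-0.245,0.07,0,0,-0.0778],[0.15,-0.245,0.07,0,0,-0.0778],[0.15,-0.245,0.07,0,0,-0.0778],[0.15,-0.245,0.07,0,0,-0.0778],[0,0,0,0,0,-0.0778]]' 1
python3 -c "
from h import *
save('wrist','w1')"
python3 -m pendant '[[0,-0.25,0,0,0,0],[0,-0.25,0,0,0,0],[0,-0.25,0,0,0,0],[0,-0.25,0,0,0,0],[0,-0.25,0,0,0,0],[0,-0.25,0,0,0,0],[0,0,0,0,0,0],[0,0,0,0,0,0],[0,0,0,0,0,0],[0,0,0,0,0,0]]'
python3 -c "
from h import *
print(save('wrist','w2'))
a=cv2.imread('pics/w1.png');b=cv2.imread('pics/w2.png')
"
```

```text
time_s: 1.4
eef_pos: [0.4684, 0.0958, 0.3659]
eef_rot: [0.001, 0.711, 0.704, 0.0]
wrist_force: [0.5, 1.3, 1.1]
opening: 0.999
grasp_force: 0.0
time_s: 2.7
eef_pos: [0.4667, -0.1995, 0.3655]
eef_rot: [0.0, 0.706, 0.708, 0.0]
wrist_force: [0.7, 0.3, 0.1]
opening: 0.999
grasp_force: 0.0
[[ 9.99998334e-01  1.80424281e-03  2.78042893e-04  4.66718973e-01]
 [ 1.80629627e-03 -9.55855576e-01 -2.93831337e-01 -1.24598236e-01]
 [-2.64374226e-04  2.93831349e-01 -9.55857243e-01  4.99296645e-01]
 [ 0.00000000e+00  0.00000000e+00  0.00000000e+00  1.00000000e+00]]
```

View pics/w1.png

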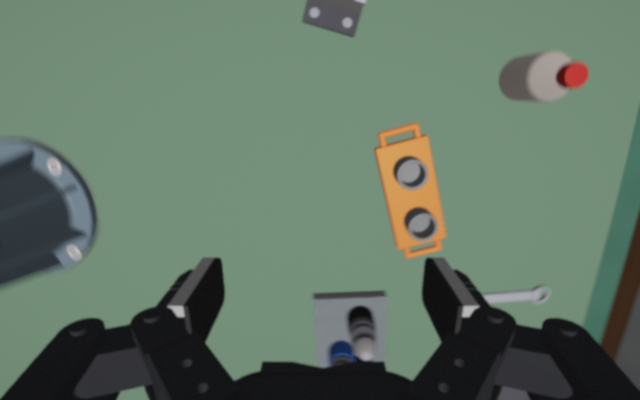

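View pics/w2.png

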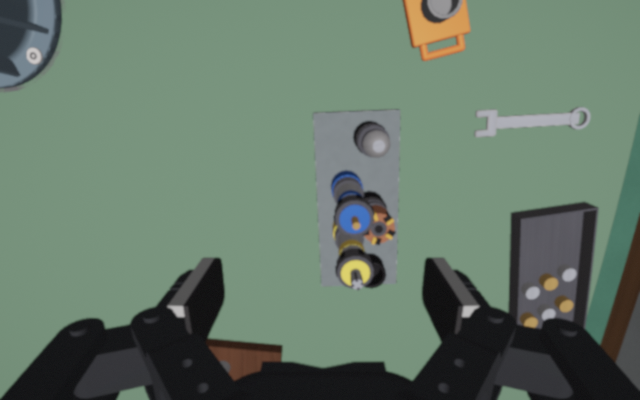

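w1 shows the stand sockets at about (410,172) and (421,223). w2 shows the blue disc at (355,218), the yellow disc at (355,271) and the mill at (379,230). I'll enlarge both.

```bash
python3 -c "
from h import *
a=cv2.imread('pics/w1.png')[120:260,360:460];b=cv2.imread('pics/w2.png')[160:300,300:400]
f=lambda i:cv2.resize(i,None,fx=4,fy=4,interpolation=2)
cv2.imwrite('pics/c2.png',np.hstack([f(a),f(b)]))"
```

```text
(no output)
```

View pics/c2.png

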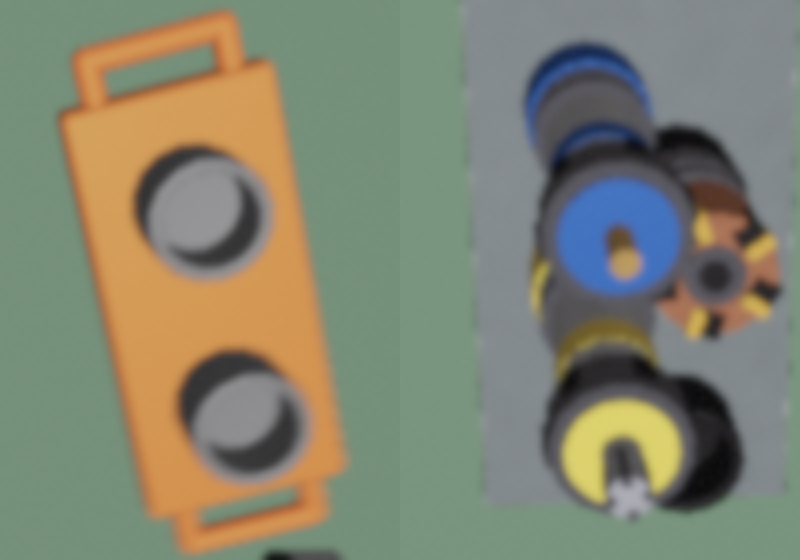

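```bash
python3 - <<'E'
from h import *
cr=lambda u,v,o:(u/4+o[0],v/4+o[1])
S=px('w1',[cr(205,213,(360,120)),cr(245,416,(360,120))],.047);print(S,np.linalg.norm(S[0]-S[1]),np.load('pics/w1.npz')['K'])
d=S[0]-S[1];print('yaw of stand x',np.degrees(np.arctan2(d[1],d[0]))-90, S.mean(0))
for h in (.006,.012):
  r=h+.032
  P=px('w2',[cr(221,454,(300,160)),cr(220,237,(300,160)),cr(315,273,(300,160))],[r+.11,r+.11,r+.062]);print(h,P,[np.linalg.norm(P[i]-P[j]) for i,j in((0,1),(0,2),(1,2))])
  c=P[0]-P[1];print(np.degrees(np.arctan2(c[1],c[0]))+90)
# scene/side reprojection of disc centres for height
for h in (.006,.012):
  P=px('w2',[cr(221,454,(300,160)),cr(220,237,(300,160))],h+.142);print(h,proj('side0',P),proj('scene0',P))
# circle size check
t=np.linspace(0,2*np.pi,5)[:4]
for s in S: print((proj('w1',[s+[.022*np.cos(a),.022*np.sin(a),0] for a in t])-[360,120])*4)
E
```

```text
[[ 0.5885  0.0651  0.047 ]
 [ 0.6078 -0.009   0.047 ]] 0.07657218816254371 [[342.53384219   0.         322.84744348]
 [  0.         342.53384219 197.91997593]
 [  0.           0.           1.        ]]
yaw of stand x 14.598838362192609 [0.59815 0.02805 0.047  ]
0.006 [[ 0.5044 -0.3238  0.148 ]
 [ 0.5021 -0.2569  0.148 ]
 [ 0.5371 -0.2871  0.1   ]] [np.float64(0.06693952494602867), np.float64(0.06870356613742841), np.float64(0.06664112844182637)]
1.9690345278392556
0.012 [[ 0.5038 -0.3204  0.154 ]
 [ 0.5015 -0.2547  0.154 ]
 [ 0.5361 -0.2846  0.106 ]] [np.float64(0.06574024642485002), np.float64(0.06803624034292312), np.float64(0.06629607831538761)]
2.0049695394334606
0.006 [[433.7 250.5]
 [393.  233.7]] [[192.6 177.6]
 [215.3 170.7]]
0.012 [[431.9 246.3]
 [391.9 230.1]] [[193.3 175.7]
 [215.6 169. ]]
[[269.2 212.4]
 [209.2 148.8]
 [140.4 213.6]
 [200.8 275.6]]
[[306.4 415.2]
 [250.  357.6]
 [183.6 416.8]
 [240.4 472.8]]
```

```bash
python3 -m pendant '[[0.036,-0.116,-0.116,0,0,0.005],[0.036,-0.116,-0.116,0,0,0.005],[0.036,-0.116,-0.116,0,0,0.005],[0.036,-0.116,-0.116,0,0,0.005],[0.036,-0.116,-0.116,0,0,0],[0,0,0,0,0,0],[0,0,0,0,0,0],[0,0,0,0,0,0],[0,0,0,0,0,0],[0,0,0,0,0,0]]'
python3 -c "
from h import *
save('wrist','w3')
for h in (.015,.019,.023): print(h,proj('w3',[[.503,-.3165,h+.142],[.5008,-.252,h+.142],[.535,-.283,h+.094]]).tolist())
print(proj('w3',[ctrl.get_obs()['eef_pos']]))
"
```

```text
time_s: 4.0
eef_pos: [0.5027, -0.3164, 0.2499]
eef_rot: [0.001, 0.696, 0.718, -0.0]
wrist_force: [0.2, -0.8, -0.2]
opening: 0.999
grasp_force: 0.0
0.015 [[323.1, 205.0], [322.9, 109.8], [364.1, 147.9]]
0.019 [[323.1, 206.9], [322.9, 110.1], [364.7, 148.7]]
0.023 [[323.1, 208.8], [322.9, 110.4], [365.3, 149.5]]
[[322.4 271.3]]
```

View pics/w3.png

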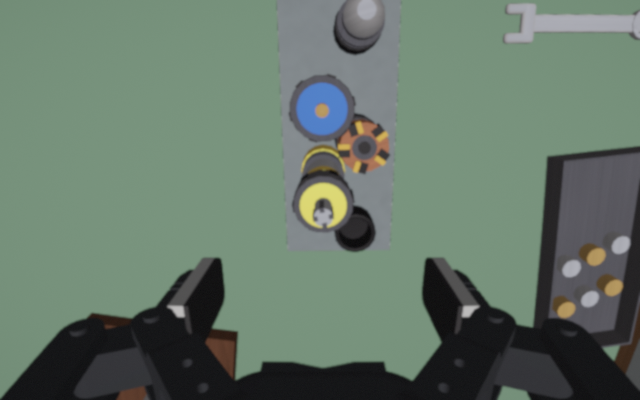

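w3 shows the yellow disc at (323,204), the blue disc at (322,108) and the mill at (364,148), each within about 2 mm of prediction. I'll descend and grip.

```bash
python3 -m pendant '[[0,0.007,-0.08,0,0,0],[0,0,-0.08,0,0,0],[0,0,-0.08,0,0,0],[0,0,-0.08,0,0,0],[0,0,-0.08,0,0,0],[0,0,-0.08,0,0,0],[0,0,-0.075,0,0,0],[0,0,0,0,0,0],[0,0,0,0,0,0],[0,0,0,0,0,0]]'
python3 -m pendant '[[0,0,0,0,0,0],[0,0,0,0,0,0],[0,0,0,0,0,0],[0,0,0,0,0,0],[0,0,0,0,0,0],[0,0,0,0,0,0],[0,0,0,0,0,0],[0,0,0,0,0,0],[0,0,0,0,0,0],[0,0,0,0,0,0]]' -1
python3 -m pendant '[[0,0,0.02,0,0,0],[0,0,0.04,0,0,0],[0,0,0.1,0,0,0],[0,0,0.1,0,0,0],[0,0,0.15,0,0,0],[0,0,0.15,0,0,0],[0,0,0.15,0,0,0],[0,0,0.15,0,0,0],[0,0,0,0,0,0],[0,0,0,0,0,0]]'
python3 -c "
from h import *
save('wrist','w4');save('side','s4')"
```

```text
time_s: 5.3
eef_pos: [0.503, -0.3156, 0.1392]
eef_rot: [0.001, 0.696, 0.718, -0.0]
wrist_force: [0.1, 0.1, -0.0]
opening: 0.997
grasp_force: 0.0
time_s: 6.55
eef_pos: [0.5027, -0.3154, 0.1388]
eef_rot: [0.0, 0.696, 0.718, 0.0]
wrist_force: [-1.1, 0.8, 5.4]
opening: 0.472
grasp_force: 60.6
time_s: 7.8
eef_pos: [0.5018, -0.3146, 0.3083]
eef_rot: [-0.001, 0.696, 0.718, -0.0]
wrist_force: [-0.6, 0.1, -6.7]
opening: 0.471
grasp_force: 62.0
```

View pics/w4.png

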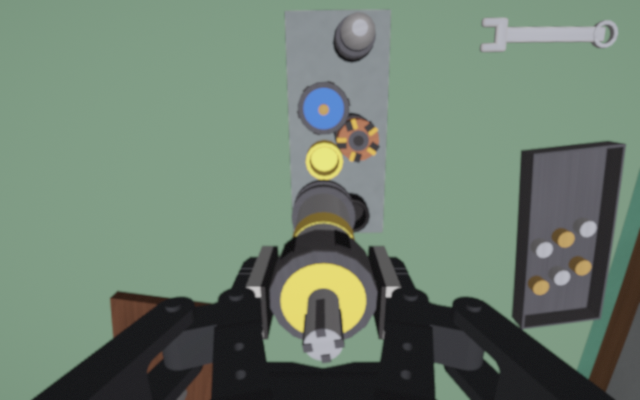

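w4 shows the yellow chuck gripped upright with its disc at (323,299). The empty yellow socket is at (324,160).

```bash
python3 -m pendant '[[0.078,0.143,0,0,0,0.0175],[0.078,0.143,0,0,0,0.0175],[0.078,0.143,0,0,0,0.0175],[0.078,0.143,0,0,0,0.0175],[0.078,0.143,0,0,0,0.0175],[0.078,0.143,0,0,0,0.0175],[0.078,0.143,-0.12,0,0,0.0175],[0.078,0.143,-0.12,0,0,0.0175],[0,0,0,0,0,0],[0,0,0,0,0,0]]'
python3 -c "
from h import *
T4=np.load('pics/w4.npz')['T']
e=np.array([.5018,-.3146,.3083]);print('disc rel tcp',px('w4',[(323,298)],e[2]+.022)-e)
for h in(.015,.019,.023):print(h,px('w4',[(324,160)],h+.032))
save('wrist','w5'); print(ctrl.get_obs()['eef_pos'])
S=[[.588,.067,.047],[.608,-.011,.047]];print(proj('w5',S))
cv2.imwrite('pics/c5.png',cv2.resize(cv2.imread('pics/w5.png')[0:230,230:460],None,fx=2.6,fy=2.6,interpolation=2))"
```

```text
time_s: 9.15
eef_pos: [0.6269, -0.0865, 0.2612]
eef_rot: [-0.001, 0.613, 0.79, -0.001]
wrist_force: [0.2, -0.2, -6.3]
opening: 0.471
grasp_force: 62.9
disc rel tcp [[0.0002 0.0009 0.022 ]]
0.015 [[ 0.5026 -0.3143  0.047 ]]
0.019 [[ 0.5025 -0.3136  0.051 ]]
0.023 [[ 0.5025 -0.3128  0.055 ]]
[ 0.6271632  -0.08705006  0.26209354]
[[323.9  -0.8]
 [323.8  90.2]]
```

View pics/c5.png

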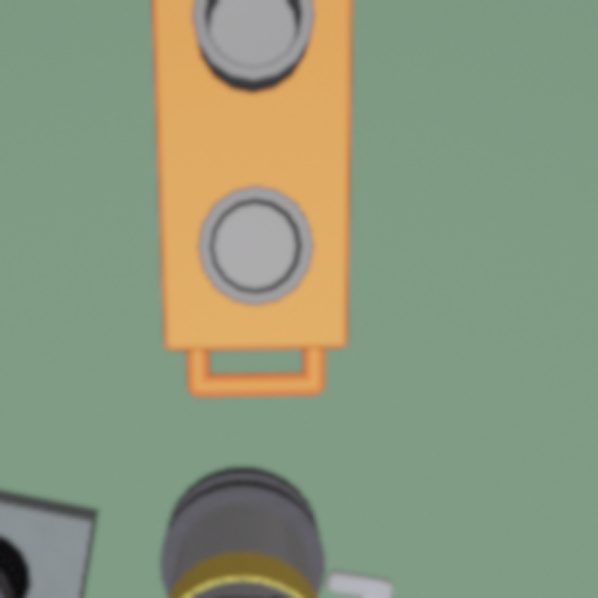

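c5 shows the near stand socket centred at crop (256,245) and the far one at about (254,22).

```bash
python3 -c "
from h import *
S=px('w5',[(230+256/2.6,245/2.6),(230+254/2.6,22/2.6)],.047);print(S)
d=S[1]-S[0];print(np.linalg.norm(d),np.degrees(np.arctan2(d[1],d[0]))-90,S.mean(0))"
```

```text
[[ 0.6134 -0.0136  0.047 ]
 [ 0.5933  0.0603  0.047 ]]
0.07658472432541619 15.215749185996927 [0.60335 0.02335 0.047  ]
```

```bash
python3 -c "
from h import *
print(np.load('pics/w1.npz')['d'])
for z in(.03,.04,.047,.055):
  print(z,px('w1',[(412.2,174.5),(422.5,226.2)],z)[:,:2].tolist(),px('w5',[(328.5,94.2),(327.7,8.5)],z)[:,:2].tolist(),px('scene0',[(308,196),(328,184)],z)[:,:2].tolist())
a=cv2.imread('pics/w1.png')[150:250,385:450]
b=cv2.imread('pics/scene0.png')[170:220,280:355]
cv2.imwrite('pics/c6.png',np.hstack([cv2.resize(a,(390,600),interpolation=2),cv2.copyMakeBorder(cv2.resize(b,(400,267),interpolation=2),0,333,0,0,0)]))
"
```

```text
[-0.0487044  0.         0.         0.         0.       ]
0.03 [[0.5945, 0.0593], [0.6151, -0.0193]] [[0.6136, -0.0135], [0.5926, 0.0639]] [[0.5989, -0.0063], [0.5761, 0.072]]
0.04 [[0.5918, 0.0617], [0.612, -0.0152]] [[0.6135, -0.0135], [0.593, 0.0618]] [[0.6069, -0.0095], [0.5843, 0.068]]
0.047 [[0.5899, 0.0633], [0.6098, -0.0124]] [[0.6134, -0.0135], [0.5934, 0.0603]] [[0.6125, -0.0118], [0.5901, 0.0652]]
0.055 [[0.5878, 0.0652], [0.6073, -0.0091]] [[0.6133, -0.0136], [0.5937, 0.0586]] [[0.6189, -0.0144], [0.5967, 0.062]]
```

View pics/c6.png

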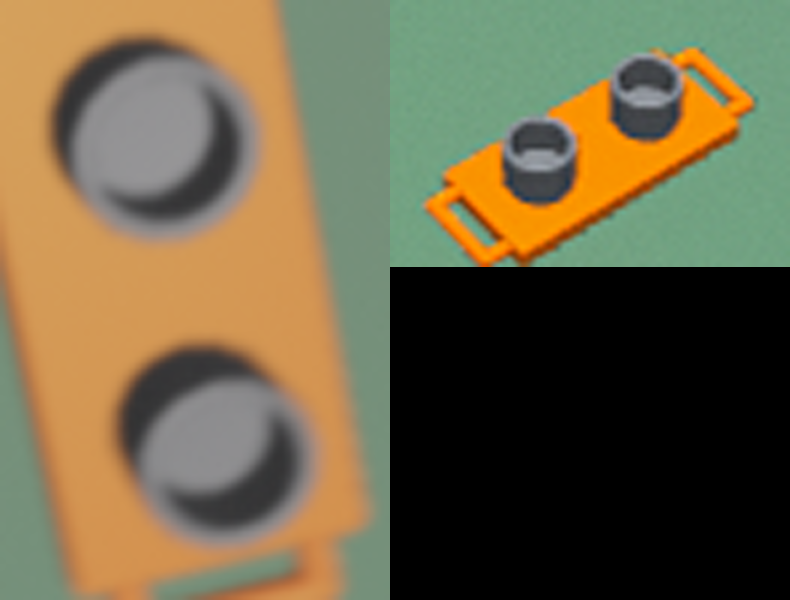

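Refined near stand socket: (0.6134, -0.0135). Moving over it and starting down.

```bash
python3 -m pendant '[[-0.034,0.181,0,0,0,0],[-0.034,0.181,0,0,0,0],[0,0,0,0,0,0],[0,0,-0.1,0,0,0],[0,0,-0.15,0,0,0],[0,0,-0.13,0,0,0],[0,0,-0.08,0,0,0],[0,0,0,0,0,0],[0,0,0,0,0,0],[0,0,0,0,0,0]]'
python3 -c "
from h import *
o=ctrl.get_obs();print(o['eef_pos'],o['wrist_force'],R.from_quat(np.roll(o['eef_rot'],-1)).as_matrix().round(3).tolist())
save('wrist','w7');save('side','s7')
a=cv2.imread('pics/w7.png')[100:400,170:470];b=cv2.imread('pics/s7.png')[130:280,220:400]
cv2.imwrite('pics/c7.png',np.hstack([cv2.resize(a,(400,400)),cv2.resize(b,(400,333),interpolation=2)[:0+333].copy() if 0 else cv2.copyMakeBorder(cv2.resize(b,(400,333),interpolation=2),0,67,0,0,0)]))"
```

```text
time_s: 10.45
eef_pos: [0.6147, -0.0143, 0.1718]
eef_rot: [0.001, 0.613, 0.79, 0.001]
wrist_force: [-0.1, -0.5, -6.9]
opening: 0.472
grasp_force: 62.7
[ 0.61466869 -0.01428193  0.17178597] [-0.09311508 -0.46995946 -6.90020645] [[-0.249, 0.969, 0.003], [0.969, 0.249, -0.001], [-0.001, 0.002, -1.0]]
```

View pics/c7.png

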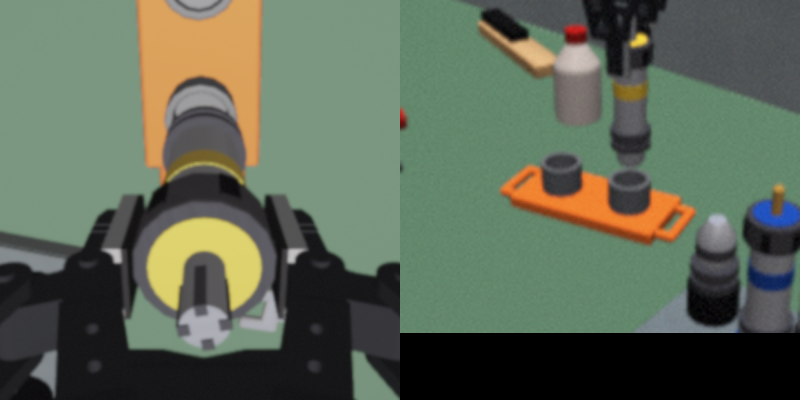

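c7 shows the shank directly above the near socket in both views. Descending slowly.

```bash
python3 -m pendant '[[-0.005,0,-0.02,0,0,0],[0,0,-0.02,0,0,0],[0,0,-0.02,0,0,0],[0,0,-0.02,0,0,0],[0,0,-0.02,0,0,0],[0,0,-0.02,0,0,0],[0,0,-0.02,0,0,0],[0,0,-0.02,0,0,0],[0,0,0,0,0,0],[0,0,0,0,0,0]]'
```

```text
time_s: 11.8
eef_pos: [0.6128, -0.0141, 0.1384]
eef_rot: [0.0, 0.613, 0.79, 0.0]
wrist_force: [0.2, 0.1, -6.8]
opening: 0.477
grasp_force: 62.8
```

Free so far, about 3 mm to go.

```bash
python3 -m pendant '[[0,0,-0.005,0,0,0],[0,0,-0.005,0,0,0],[0,0,-0.005,0,0,0],[0,0,0,0,0,0],[0,0,0,0,0,0],[0,0,0,0,0,0],[0,0,0,0,0,0],[0,0,0,0,0,0],[0,0,0,0,0,0],[0,0,0,0,0,0]]'
```

```text
time_s: 13.05
eef_pos: [0.6127, -0.014, 0.1353]
eef_rot: [-0.0, 0.613, 0.79, -0.0]
wrist_force: [0.5, 0.5, -6.8]
opening: 0.471
grasp_force: 62.8
```

```bash
python3 -m pendant '[[0,0,-0.005,0,0,0],[0,0,-0.005,0,0,0],[0,0,0,0,0,0],[0,0,0,0,0,0],[0,0,0,0,0,0],[0,0,0,0,0,0],[0,0,0,0,0,0],[0,0,0,0,0,0],[0,0,0,0,0,0],[0,0,0,0,0,0]]'
```

```text
time_s: 14.3
eef_pos: [0.6129, -0.0141, 0.1338]
eef_rot: [0.0, 0.613, 0.79, 0.0]
wrist_force: [-3.4, -0.2, 5.5]
opening: 0.469
grasp_force: 64.1
```

Seated: contact at z 0.134 as predicted. Release, lift, and go to blue.

```bash
python3 -m pendant '[[0,0,0,0,0,0],[0,0,0,0,0,0],[0,0,0,0,0,0],[0,0,0,0,0,0],[0,0,0.1,0,0,0],[0,0,0.15,0,0,0],[0,0,0.15,0,0,0],[0,0,0.1,0,0,0],[0,0,0,0,0,0],[0,0,0,0,0,0]]' 1
python3 -m pendant '[[-0.07,-0.14,0,0,0,-0.018],[-0.07,-0.15,0,0,0,-0.018],[-0.07,-0.15,0,0,0,-0.018],[-0.07,-0.15,0,0,0,-0.018],[-0.07,-0.15,0,0,0,-0.018],[-0.07,-0.15,0,0,0,-0.018],[-0.07,-0.15,0,0,0,-0.018],[-0.07,-0.145,0,0,0,-0.018],[0,0,0,0,0,0],[0,0,0,0,0,0]]'
python3 -c "
from h import *
save('wrist','w8');save('side','s8')
print(proj('w8',[[.5005,-.2505,.162]]))
a=cv2.imread('pics/w8.png')[50:350,170:470];b=cv2.imread('pics/s8.png')[130:280,220:400]
cv2.imwrite('pics/c8.png',np.hstack([cv2.resize(a,(400,400)),cv2.copyMakeBorder(cv2.resize(b,(400,333),interpolation=2),0,67,0,0,0)]))"
```

```text
time_s: 15.55
eef_pos: [0.6121, -0.0139, 0.2323]
eef_rot: [-0.001, 0.613, 0.79, -0.0]
wrist_force: [0.1, 0.5, -1.1]
opening: 0.998
grasp_force: 0.0
time_s: 16.8
eef_pos: [0.5004, -0.2503, 0.2322]
eef_rot: [-0.001, 0.698, 0.716, 0.0]
wrist_force: [-0.4, 0.2, -0.3]
opening: 0.998
grasp_force: 0.0
[[323.  216.8]]
```

View pics/c8.png

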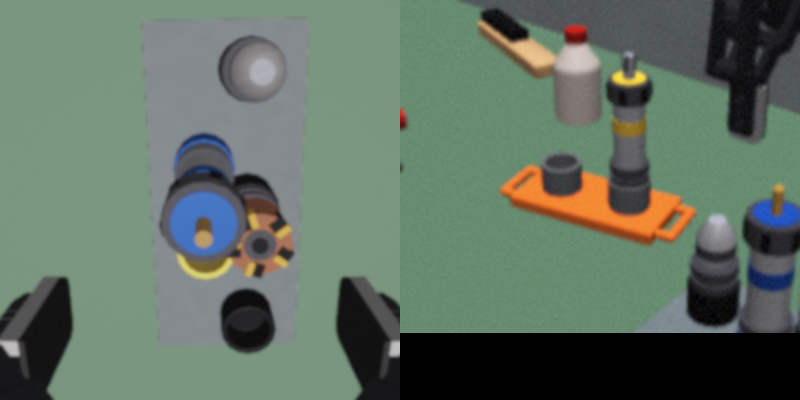

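c8 shows yellow seated upright in the stand, and the blue disc at (323,216) as predicted. Grasp blue.

```bash
python3 -m pendant '[[0,0,-0.08,0,0,0],[0,0,-0.08,0,0,0],[0,0,-0.08,0,0,0],[0,0,-0.08,0,0,0],[0,0,-0.08,0,0,0],[0,0,-0.064,0,0,0],[0,0,0,0,0,0],[0,0,0,0,0,0],[0,0,0,0,0,0],[0,0,0,0,0,0]]'
python3 -m pendant '[[0,0,0,0,0,0],[0,0,0,0,0,0],[0,0,0,0,0,0],[0,0,0,0,0,0],[0,0,0,0,0,0],[0,0,0,0,0,0],[0,0,0,0,0,0],[0,0,0,0,0,0],[0,0,0,0,0,0],[0,0,0,0,0,0]]' -1
python3 -m pendant '[[0,0,0.02,0,0,0],[0,0,0.04,0,0,0],[0,0,0.1,0,0,0],[0,0,0.1,0,0,0],[0,0,0.15,0,0,0],[0,0,0.15,0,0,0],[0,0,0.15,0,0,0],[0,0,0.15,0,0,0],[0,0,0,0,0,0],[0,0,0,0,0,0]]'
python3 -c "
from h import *
T=save('wrist','w9');e=np.array(ctrl.get_obs()['eef_pos'])
im=cv2.cvtColor(cv2.imread('pics/w9.png'),cv2.COLOR_BGR2HSV)
m=cv2.inRange(im,(100,140,80),(125,255,255))
n,l,s,c=cv2.connectedComponentsWithStats(m)
for i in range(1,n):
  if s[i,4]>150: print(s[i],c[i])
print(e)
for v in(290,295,300): print(v,px('w9',[(323,v)],e[2]+.022)-e)
"
```

```text
time_s: 18.15
eef_pos: [0.501, -0.2512, 0.1411]
eef_rot: [0.001, 0.698, 0.716, 0.0]
wrist_force: [0.4, 0.4, 0.6]
opening: 0.998
grasp_force: 0.0
time_s: 19.4
eef_pos: [0.5007, -0.2511, 0.1408]
eef_rot: [0.0, 0.698, 0.716, -0.0]
wrist_force: [-2.3, 1.0, 6.8]
opening: 0.475
grasp_force: 60.3
time_s: 20.65
eef_pos: [0.5001, -0.2505, 0.3108]
eef_rot: [-0.001, 0.698, 0.716, -0.0]
wrist_force: [-0.0, -0.6, -6.4]
opening: 0.475
grasp_force: 61.7
[ 306  141   36   39 1065] [323.29389671 159.82535211]
[294 213  58  24 458] [322.37772926 220.98471616]
[ 282  262   83   70 3772] [322.98303287 293.49655355]
[ 0.49993519 -0.25036127  0.31027604]
290 [[0.00036481 0.00406127 0.02202396]]
295 [[0.00036481 0.00186127 0.02202396]]
300 [[ 0.00046481 -0.00033873  0.02202396]]
```

```bash
python3 -m pendant '[[0.051,0.1737,0,0,0,0.016],[0.051,0.1737,0,0,0,0.016],[0.051,0.1737,0,0,0,0.016],[0.051,0.1737,0,0,0,0.016],[0.051,0.1737,0,0,0,0.016],[0.051,0.1737,0,0,0,0.016],[0.051,0.1737,0,0,0,0.016],[0.051,0.1737,0,0,0,0.016],[0.051,0.1737,0,0,0,0.016],[0,0,0,0,0,0]]'
python3 -m pendant '[[0,0,-0.1,0,0,0],[0,0,-0.15,0,0,0],[0,0,-0.15,0,0,0],[0,0,-0.15,0,0,0],[0,0,-0.1,0,0,0],[0,0,-0.05,0,0,0],[0,0,0,0,0,0],[0,0,0,0,0,0],[0,0,0,0,0,0],[0,0,0,0,0,0]]'
python3 -c "
from h import *
save('wrist','w10');save('side','s10')
a=cv2.imread('pics/scene0.png')
im=camera('scene')['color'][150:230,270:370]
b=cv2.imread('pics/s10.png')[130:250,240:360]
cv2.imwrite('pics/c10.png',np.hstack([cv2.resize(im,(400,320),interpolation=2),cv2.resize(b,(320,320),interpolation=2)]))"
```

```text
time_s: 21.95
eef_pos: [0.5919, 0.0642, 0.3101]
eef_rot: [-0.002, 0.612, 0.791, -0.001]
wrist_force: [-0.8, -0.3, -5.5]
opening: 0.471
grasp_force: 62.1
time_s: 23.2
eef_pos: [0.5929, 0.0617, 0.1732]
eef_rot: [0.001, 0.613, 0.79, 0.0]
wrist_force: [-0.3, -1.2, -5.3]
opening: 0.471
grasp_force: 62.0
```

View pics/c10.png

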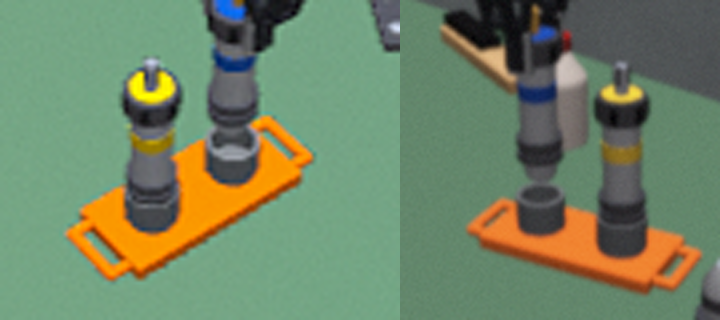

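c10 shows the blue shank above the far socket in both views. Descend.

```bash
python3 -m pendant '[[0,0,-0.02,0,0,0],[0,0,-0.02,0,0,0],[0,0,-0.02,0,0,0],[0,0,-0.02,0,0,0],[0,0,-0.02,0,0,0],[0,0,-0.02,0,0,0],[0,0,-0.02,0,0,0],[0,0,-0.02,0,0,0],[0,0,0,0,0,0],[0,0,0,0,0,0]]'
python3 -m pendant '[[0,0,-0.005,0,0,0],[0,0,-0.005,0,0,0],[0,0,-0.005,0,0,0],[0,0,0,0,0,0],[0,0,0,0,0,0],[0,0,0,0,0,0],[0,0,0,0,0,0],[0,0,0,0,0,0],[0,0,0,0,0,0],[0,0,0,0,0,0]]'
```

```text
time_s: 24.6
eef_pos: [0.5925, 0.0617, 0.1405]
eef_rot: [-0.0, 0.613, 0.79, 0.0]
wrist_force: [-0.3, 1.0, -5.1]
opening: 0.475
grasp_force: 62.0
time_s: 25.85
eef_pos: [0.5925, 0.0617, 0.1374]
eef_rot: [-0.0, 0.613, 0.79, -0.0]
wrist_force: [-0.8, 0.8, -6.0]
opening: 0.472
grasp_force: 62.0
```

```bash
python3 -m pendant '[[0,0,-0.005,0,0,0],[0,0,-0.005,0,0,0],[0,0,0,0,0,0],[0,0,0,0,0,0],[0,0,0,0,0,0],[0,0,0,0,0,0],[0,0,0,0,0,0],[0,0,0,0,0,0],[0,0,0,0,0,0],[0,0,0,0,0,0]]'
```

```text
time_s: 27.1
eef_pos: [0.5926, 0.0617, 0.1359]
eef_rot: [0.0, 0.613, 0.79, 0.0]
wrist_force: [-3.4, 0.7, 5.2]
opening: 0.481
grasp_force: 63.1
```

Seated. Release, lift; compute the mill position.

```bash
python3 -m pendant '[[0,0,0,0,0,0],[0,0,0,0,0,0],[0,0,0,0,0,0],[0,0,0,0,0,0],[0,0,0.1,0,0,0],[0,0,0.15,0,0,0],[0,0,0.15,0,0,0],[0,0,0.15,0,0,0],[0,0,0.05,0,0,0],[0,0,0,0,0,0]]' 1
python3 -c "
from h import *
print(px('w8',[(365,233.7)],.114),px('w3',[(364.5,148)],.114))"
```

```text
time_s: 28.35
eef_pos: [0.5929, 0.0617, 0.2565]
eef_rot: [0.001, 0.613, 0.79, 0.001]
wrist_force: [-0.5, 0.3, -0.4]
opening: 1.0
grasp_force: 0.0
[[ 0.5346 -0.2816  0.114 ]] [[ 0.5347 -0.2823  0.114 ]]
```

```bash
python3 -m pendant '[[-0.0323,-0.191,0,0,0,0.0958],[-0.0323,-0.191,0,0,0,0.0958],[-0.0323,-0.191,0,0,0,0.0958],[-0.0323,-0.191,0,0,0,0.0958],[-0.0323,-0.191,0,0,0,0.0958],[-0.0323,-0.191,0,0,0,0.0958],[-0.0323,-0.191,0,0,0,0.0958],[-0.0323,-0.191,0,0,0,0.0958],[-0.0323,-0.191,0,0,0,0.0958],[0,0,0,0,0,0]]'
python3 -c "
from h import *
save('wrist','w11');save('side','s11')
print(proj('w11',[[.5347,-.282,.114]]))
a=cv2.imread('pics/w11.png')[100:400,170:470];b=cv2.imread('pics/s11.png')[130:280,220:400]
cv2.imwrite('pics/c11.png',np.hstack([cv2.resize(a,(400,400)),cv2.copyMakeBorder(cv2.resize(b,(400,333),interpolation=2),0,67,0,0,0)]))"
```

```text
time_s: 29.6
eef_pos: [0.533, -0.2842, 0.2535]
eef_rot: [-0.001, -0.016, 1.0, 0.001]
wrist_force: [0.6, 0.6, -0.2]
opening: 0.998
grasp_force: 0.0
[[325.4 190. ]]
```

View pics/c11.png

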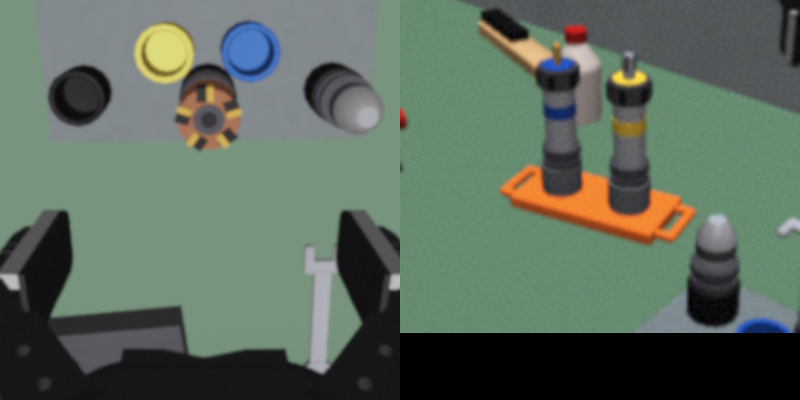

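c11 shows both chucks seated upright, the mill at (326,190) as predicted, and the empty sockets at yellow (294,140) and blue (357,139).

```bash
python3 -c "
from h import *
print(ctrl.get_obs()['eef_pos'],px('w11',[(293.7,139.8),(357.5,139)],.052))"
python3 -m pendant '[[0.005,0.005,-0.12,0,0,0],[0,0,-0.12,0,0,0],[0,0,-0.12,0,0,0],[0,0,-0.12,0,0,0],[0,0,-0.12,0,0,0],[0,0,-0.12,0,0,0],[0,0,-0.09,0,0,0],[0,0,0,0,0,0],[0,0,0,0,0,0],[0,0,0,0,0,0]]'
```

```text
[ 0.53368224 -0.28176203  0.25389919] [[ 0.5021 -0.3135  0.052 ]
 [ 0.4994 -0.2514  0.052 ]]
time_s: 30.95
eef_pos: [0.5361, -0.2817, 0.0947]
eef_rot: [0.001, -0.017, 1.0, -0.001]
wrist_force: [1.0, -1.2, -0.4]
opening: 0.999
grasp_force: 0.0
```

```bash
python3 -m pendant '[[-0.005,0,-0.02,0,0,0],[0,0,-0.022,0,0,0],[0,0,0,0,0,0],[0,0,0,0,0,0],[0,0,0,0,0,0],[0,0,0,0,0,0],[0,0,0,0,0,0],[0,0,0,0,0,0],[0,0,0,0,0,0],[0,0,0,0,0,0]]' -1
python3 -m pendant '[[0,0,0.02,0,0,0],[0,0,0.04,0,0,0],[0,0,0.1,0,0,0],[0,0,0.15,0,0,0],[0,0,0.2,0,0,0],[0,0,0.2,0,0,0],[0,0,0.15,0,0,0],[0,0,0,0,0,0],[0,0,0,0,0,0],[0,0,0,0,0,0]]'
python3 -c "
from h import *
save('wrist','w12');e=np.array(ctrl.get_obs()['eef_pos']);print(e,proj('w12',[e+[0,0,.028]]))
"
```

```text
time_s: 32.2
eef_pos: [0.5343, -0.2811, 0.085]
eef_rot: [-0.0, -0.017, 1.0, 0.0]
wrist_force: [-0.8, -0.4, -4.2]
opening: 0.453
grasp_force: 60.7
time_s: 33.45
eef_pos: [0.5335, -0.2805, 0.255]
eef_rot: [-0.001, -0.017, 1.0, 0.001]
wrist_force: [-1.5, -0.0, -4.6]
opening: 0.457
grasp_force: 61.2
[ 0.53359686 -0.28055981  0.25515076] [[322.8 309.9]]
```

View pics/w12.png

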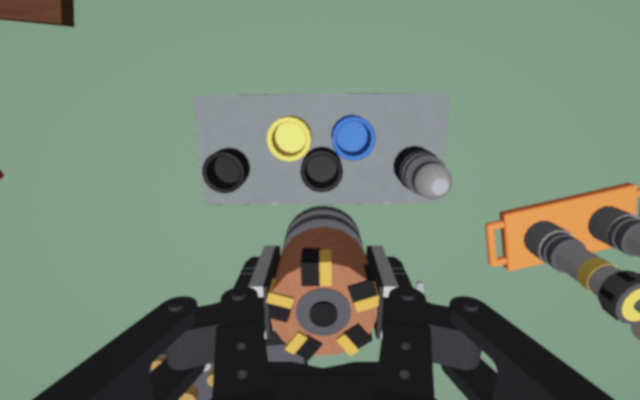

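w12 shows the mill gripped on the tool axis at (323,312) and the rack undisturbed. My picture quota is used up, so I'll locate the fixture by image code. Moving the mill near it.

```bash
python3 -m pendant '[[-0.0208,0.2578,0,0,0,-0.1],[-0.0208,0.2578,0,0,0,-0.1],[-0.0208,0.2578,0,0,0,-0.1],[-0.0208,0.2578,0,0,0,-0.1],[-0.0208,0.2578,0,0,0,-0.1],[-0.0208,0.2578,0,0,0,-0.1],[-0.0208,0.2578,0,0,0,-0.1],[-0.0208,0.2578,0,0,0,-0.1],[-0.0208,0.2578,0,0,0,-0.1],[-0.0208,0.2578,0,0,0,-0.1]]'
python3 - <<'E'
from h import *
save('wrist','w13');print(ctrl.get_obs()['eef_pos'],proj('w13',[[.492,.311,.06]]))
im=cv2.imread('pics/w13.png');hsv=cv2.cvtColor(im,cv2.COLOR_BGR2HSV)
m=((hsv[...,1]<50)&(hsv[...,2]>120)).astype(np.uint8);m[230:]=0
n,l,s,c=cv2.connectedComponentsWithStats(m)
for i in range(1,n):
  if s[i,4]>300:
    print(s[i],c[i])
    cs,h=cv2.findContours((l==i).astype(np.uint8),cv2.RETR_CCOMP,cv2.CHAIN_APPROX_NONE)
    for k in cs:
      if len(k)>30: print(len(k),cv2.fitEllipse(k),cv2.minAreaRect(k))
p=proj('w13',[[.492,.311,.06]])[0].astype(int);g=cv2.cvtColor(im,cv2.COLOR_BGR2GRAY)
print(g[max(p[1]-45,0):p[1]+46:5,p[0]-45:p[0]+46:5])
E
```

```text
time_s: 34.75
eef_pos: [0.492, 0.236, 0.2561]
eef_rot: [-0.0, 0.697, 0.717, -0.001]
wrist_force: [1.8, -0.4, -4.5]
opening: 0.456
grasp_force: 62.0
[0.49069066 0.24193646 0.25624803] [[325.5  93. ]]
[     0      0    640    230 138921] [309.38179973 113.64564033]
1925 ((307.35089111328125, 113.3094711303711), (257.57684326171875, 790.0244750976562), 89.7649917602539) ((319.5, 114.5), (229.0, 639.0), 90.0)
46 ((339.4164733886719, 141.33126831054688), (8.744271278381348, 22.304332733154297), 16.39861297607422) ((339.24066162109375, 142.09750366210938), (9.018192291259766, 19.389114379882812), 14.931416511535645)
92 ((311.98876953125, 133.45689392089844), (20.706527709960938, 37.125606536865234), 111.98970031738281) ((312.3500061035156, 133.45001220703125), (35.10127639770508, 18.973663330078125), 18.43494987487793)
44 ((284.0140380859375, 125.10637664794922), (8.242040634155273, 20.807687759399414), 8.256550788879395) ((283.8599853515625, 124.47998809814453), (8.626703262329102, 18.80904197692871), 8.130102157592773)
78 ((381.4530944824219, 102.62000274658203), (18.466358184814453, 34.
[... 1597 characters left out ...]
 194 199 197 198 199 186 203 201 202 201 174
  174]
 [145 199 198 201 198 199 203 193 197 197 196 195 199 203 200 200 193 159
  162]
 [147 181 184 194 197 201 202 198 200 198 198 201 204 203 201 200 163 142
  127]
 [148 148 159 169 177 188 193 199 202 200 201 200 203 200 202 200 145 142
  123]
 [139  95 132 150 144 161 167 180 189 195 202 202 203 200 200 189 142 142
  141]
 [128  95 158 159  97 105 126 143 159 169 182 191 198 201 200 162 142 142
  142]
 [114  95 163 166  96  95  94  92  99 125 143 161 169 181 192 145 143 142
  142]
 [124 113 143 137  95  94  94  94  92  98 144 137 118 146 170 143 143 142
  143]
 [137 132 127 121 113 104  95  93  93 106 173 163  93 126 143 143 142 142
  142]]
```

```bash
python3 - <<'E'
from h import *
save('wrist','w14')
e=np.array(ctrl.get_obs()['eef_pos']);print(e)
im=cv2.imread('pics/w14.png');g=cv2.GaussianBlur(cv2.cvtColor(im,cv2.COLOR_BGR2GRAY),(3,3),0)
m=(g>180).astype(np.uint8);m[230:]=0;m[:,:250]=0;m[:,400:]=0
m=cv2.morphologyEx(m,cv2.MORPH_OPEN,np.ones((3,3)))
cs,_=cv2.findContours(m,cv2.RETR_EXTERNAL,cv2.CHAIN_APPROX_NONE);k=max(cs,key=cv2.contourArea)
r=cv2.minAreaRect(k);print(r);M=np.array(r[0]);print(px('w14',[r[0]],.06))
box=px('w14',cv2.boxPoints(r),.06);print(box[:,:2].tolist(),np.linalg.norm(box[0]-box[1]),np.linalg.norm(box[1]-box[2]))
ys,xs=np.mgrid[:400,:640];d=np.hypot(xs-M[0],ys-M[1])
ring=((g<194)&(d<33)).astype(np.uint8);pts=np.argwhere(ring)[:,::-1].astype(np.float32)
print(len(pts),cv2.fitEllipse(pts),px('w14',[cv2.fitEllipse(pts)[0]],.06))
c=M.astype(int);print(g[c[1]-34:c[1]+35:4,c[0]-34:c[0]+35:4])
E
```

```text
[0.4911346  0.23896888 0.2560712 ]
((327.6712646484375, 95.85322570800781), (77.73233032226562, 76.6229476928711), 16.782644271850586)
[[0.4932 0.3154 0.06  ]]
[[0.4481, 0.2912], [0.4686, 0.3565], [0.5366, 0.339], [0.5195, 0.2716]] 0.0684422384204374 0.07021573897638614
540 ((326.97113037109375, 96.49987030029297), (35.79960250854492, 36.79203796386719), 0.9428382515907288) [[0.4925 0.3148 0.06  ]]
[[141 169 202 200 201 200 200 203 206 203 200 201 197 169 131 102  94 100]
 [142 186 202 199 202 199 201 204 206 200 202 204 205 203 202 192 173 134]
 [145 196 202 199 201 199 202 204 205 199 202 206 204 203 204 201 204 203]
 [155 201 200 200 201 199 202 206 203 199 202 207 203 203 203 203 203 203]
 [173 202 199 201 199 200 202 198 184 182 194 205 203 203 201 204 204 202]
 [189 202 198 201 199 198 175 181 193 194 178 169 198 203 200 204 204 201]
 [197 200 199 201 197 175 197 201 200 201 199 195 167 201 202 203 203 202]
 [201 199 201 200 189 188 201 200 201 200 200 203 188 185 203 203 201 202]
 [201 198 201 199 177 199 201 198 201 199 201 204 200 167 203 203 201 201]
 [201 198 201 198 175 200 201 199 201 198 201 205 198 163 203 203 201 201]
 [199 199 200 198 181 198 199 200 200 199 202 204 193 172 203 201 202 201]
 [198 200 199 198 194 185 198 201 199 200 203 202 172 193 203 200 201 201]
 [197 201 199 199 201 184 187 201 198 200 203 184 171 203 202 201 200 199]
 [198 201 198 199 202 200 180 173 182 181 168 180 200 203 200 201 200 183]
 [199 200 198 199 203 199 199 199 196 194 199 200 203 203 200 201 200 159]
 [200 199 198 200 203 197 200 202 201 200 203 200 203 202 200 200 196 146]
 [186 195 198 201 201 197 201 202 200 200 202 201 203 200 202 200 182 142]
 [ 99 115 146 181 194 197 201 202 200 200 201 203 203 199 201 200 161 142]]
```

```bash
python3 -m pendant '[[0,0,0,0,0,0],[0,0,0,0,0,0],[0,0,0,0,0,0],[0,0,0,0,0,0],[0,0,0,0,0,0],[0,0,0,0,0,0],[0,0,0,0,0,0],[0,0,0,0,0,0],[0,0,0,0,0,0],[0,0,0,0,0,0]]'; cat > fx.py <<'E'
from h import *
save('wrist','w15')
e=np.array(ctrl.get_obs()['eef_pos']);print(e)
im=cv2.imread('pics/w15.png');g=cv2.GaussianBlur(cv2.cvtColor(im,cv2.COLOR_BGR2GRAY),(3,3),0)
M=proj('w15',[[.4928,.315,.06]])[0];ys,xs=np.mgrid[:400,:640]
for _ in range(3):
  d=np.hypot(xs-M[0],ys-M[1]);p=np.argwhere((g<194)&(d<27))[:,::-1].astype(np.float32);E=cv2.fitEllipse(p);M=np.array(E[0])
print(E,px('w15',[M],.06))
# mill centre in image: dark hole at the head's middle
a=proj('w15',[e+[0,0,.028]])[0];print(a)
c=a.astype(int);print(g[c[1]-12:c[1]+16:3,c[0]-15:c[0]+16:3])
E
python3 fx.py
```

```text
time_s: 36.1
eef_pos: [0.4927, 0.2345, 0.2571]
eef_rot: [-0.0, 0.695, 0.719, -0.0]
wrist_force: [0.5, 0.6, -5.0]
opening: 0.456
grasp_force: 62.0
[0.49277668 0.23447452 0.25710427]
((326.0849609375, 86.94981384277344), (36.0702018737793, 37.19383239746094), 0.07358527183532715) [[0.493  0.3149 0.06  ]]
[322.5 309.9]
[[95 96 96 95 96 96 96 95 95 94 93]
 [96 96 95 93 85 79 79 86 92 93 93]
 [95 94 82 49 31 30 30 34 60 90 94]
 [93 83 42 34 36 37 36 35 34 57 91]
 [92 60 36 36 37 36 37 37 36 38 80]
 [91 53 36 36 36 36 36 36 36 37 70]
 [92 52 37 36 36 36 36 37 36 37 70]
 [92 60 37 37 36 36 36 36 36 38 78]
 [94 80 46 36 36 36 36 37 37 56 89]
 [95 95 82 52 39 36 37 42 60 87 93]]
```

```bash
python3 -m pendant '[[0,0.136,0,0,0,0],[0,0.136,0,0,0,0],[0,0.136,0,0,0,0],[0,0,-0.1,0,0,0],[0,0,-0.15,0,0,0],[0,0,-0.15,0,0,0],[0,0,-0.15,0,0,0],[0,0,-0.1,0,0,0],[0,0,0,0,0,0],[0,0,0,0,0,0]]'
python3 -m pendant '[[0,0,-0.03,0,0,0],[0,0,-0.02,0,0,0],[0,0,-0.02,0,0,0],[0,0,-0.01,0,0,0],[0,0,0,0,0,0],[0,0,0,0,0,0],[0,0,0,0,0,0],[0,0,0,0,0,0],[0,0,0,0,0,0],[0,0,0,0,0,0]]'
```

```text
time_s: 37.4
eef_pos: [0.4935, 0.3163, 0.1281]
eef_rot: [0.0, 0.695, 0.719, 0.001]
wrist_force: [0.7, -0.2, -4.6]
opening: 0.45
grasp_force: 62.0
time_s: 38.65
eef_pos: [0.4928, 0.3161, 0.1111]
eef_rot: [0.0, 0.695, 0.719, 0.0]
wrist_force: [-0.1, -0.4, -5.1]
opening: 0.456
grasp_force: 62.0
```

```bash
python3 -m pendant '[[0,0,-0.015,0,0,0],[0,0,-0.015,0,0,0],[0,0,-0.015,0,0,0],[0,0,-0.015,0,0,0],[0,0,-0.01,0,0,0],[0,0,-0.01,0,0,0],[0,0,0,0,0,0],[0,0,0,0,0,0],[0,0,0,0,0,0],[0,0,0,0,0,0]]'
python3 -m pendant '[[0,0,-0.005,0,0,0],[0,0,-0.005,0,0,0],[0,0,0,0,0,0],[0,0,0,0,0,0],[0,0,0,0,0,0],[0,0,0,0,0,0],[0,0,0,0,0,0],[0,0,0,0,0,0],[0,0,0,0,0,0],[0,0,0,0,0,0]]'
```

```text
time_s: 39.9
eef_pos: [0.4928, 0.3161, 0.0952]
eef_rot: [0.0, 0.695, 0.719, 0.0]
wrist_force: [-0.2, -0.6, -4.3]
opening: 0.451
grasp_force: 62.0
time_s: 41.15
eef_pos: [0.4928, 0.316, 0.0931]
eef_rot: [-0.0, 0.695, 0.719, -0.0]
wrist_force: [-0.2, -0.1, -5.6]
opening: 0.455
grasp_force: 62.0
```

```bash
python3 -m pendant '[[0,0,-0.005,0,0,0],[0,0,-0.005,0,0,0],[0,0,0,0,0,0],[0,0,0,0,0,0],[0,0,0,0,0,0],[0,0,0,0,0,0],[0,0,0,0,0,0],[0,0,0,0,0,0],[0,0,0,0,0,0],[0,0,0,0,0,0]]'
```

```text
time_s: 42.4
eef_pos: [0.4929, 0.3162, 0.0926]
eef_rot: [0.0, 0.695, 0.719, 0.0]
wrist_force: [-4.5, -2.3, 7.4]
opening: 0.458
grasp_force: 63.3
```

Seated. Release and lift, then check the mill by colour.

```bash
python3 -m pendant '[[0,0,0,0,0,0],[0,0,0,0,0,0],[0,0,0,0,0,0],[0,0,0,0,0,0],[0,0,0.1,0,0,0],[0,0,0.15,0,0,0],[0,0,0.2,0,0,0],[0,0,0.2,0,0,0],[0,0,0.15,0,0,0],[0,0,0,0,0,0]]' 1
python3 -m pendant '[[0,0,0,0,0,0],[0,0,0,0,0,0],[0,0,0,0,0,0],[0,0,0,0,0,0],[0,0,0,0,0,0],[0,0,0,0,0,0],[0,0,0,0,0,0],[0,0,0,0,0,0],[0,0,0,0,0,0],[0,0,0,0,0,0]]'
python3 - <<'E'
from h import *
save('wrist','w16')
im=cv2.imread('pics/w16.png');hsv=cv2.cvtColor(im,cv2.COLOR_BGR2HSV);g=hsv[...,2]
p=proj('w16',[[.493,.3149,.122]])[0];print(p)
ys,xs=np.mgrid[:400,:640];d=np.hypot(xs-p[0],ys-p[1])
m=((d<45)&(hsv[...,1]>90)&(hsv[...,0]<35)&(g>70)).astype(np.uint8);pts=np.argwhere(m)[:,::-1].astype(np.float32)
c,r=cv2.minEnclosingCircle(pts);print(len(pts),c,r,px('w16',[c],.122))
# dark hole in the head's middle
h=((d<14)&(g<60)).astype(np.uint8);q=np.argwhere(h)[:,::-1].mean(0);print(h.sum(),q,px('w16',[q],.122))
# predicted head radius at seated height
print(proj('w16',[[.513,.3149,.122],[.473,.3149,.122]]))
E
```

```text
time_s: 43.65
eef_pos: [0.4945, 0.3168, 0.2558]
eef_rot: [0.002, 0.695, 0.719, 0.004]
wrist_force: [-0.0, 0.2, -0.2]
opening: 0.999
grasp_force: 0.0
time_s: 44.9
eef_pos: [0.4927, 0.3161, 0.2511]
eef_rot: [-0.0, 0.695, 0.719, -0.0]
wrist_force: [0.1, -0.5, -0.3]
opening: 0.997
grasp_force: 0.0
[323.  192.2]
1301 (333.0, 189.0) 34.52545166015625 [[0.5008 0.3178 0.122 ]]
85 [322.84705882 191.34117647] [[0.4928 0.3156 0.122 ]]
[[348.  193. ]
 [298.  191.4]]
```

The mill sits at (0.4928, 0.3156), within 1 mm of the bore axis at seated height. Back for blue.

```bash
python3 -m pendant '[[0.0624,-0.159,0,0,0,0.0172],[0.0624,-0.159,0,0,0,0.0172],[0.0624,-0.159,0,0,0,0.0172],[0.0624,-0.159,0,0,0,0.0172],[0.0624,-0.159,0,0,0,0.0172],[0.0624,-0.159,0,0,0,0.0172],[0.0624,-0.159,0,0,0,0.0172],[0.0624,-0.159,0,0,0,0.0172],[0,0,0,0,0,0],[0,0,0,0,0,0]]'
python3 - <<'E'
from h import *
save('wrist','w17');print(ctrl.get_obs()['eef_pos'])
hsv=cv2.cvtColor(cv2.imread('pics/w17.png'),cv2.COLOR_BGR2HSV)
for nm,lo,hi in(('b',(100,140,80),(125,255,255)),('y',(22,120,120),(35,255,255))):
  n,l,s,c=cv2.connectedComponentsWithStats(cv2.inRange(hsv,lo,hi))
  for i in range(1,n):
    if s[i,4]>250: b=(s[i,0]+s[i,2]/2-.5,s[i,1]+s[i,3]/2-.5);print(nm,s[i],px('w17',[b],.157))
E
```

```text
time_s: 46.2
eef_pos: [0.5924, 0.062, 0.2509]
eef_rot: [-0.0, 0.613, 0.79, 0.0]
wrist_force: [-0.9, 0.4, 1.0]
opening: 0.999
grasp_force: 0.0
[0.59224843 0.06240384 0.2509789 ]
b [ 300  183   45   43 1240] [[0.5917 0.0623 0.157 ]]
y [305 284  40  33 777] [[ 0.6128 -0.0125  0.157 ]]
```

```bash
python3 -m pendant '[[0,0,-0.1,0,0,0],[0,0,-0.1,0,0,0],[0,0,-0.1,0,0,0],[0,0,-0.1,0,0,0],[0,0,-0.1,0,0,0],[0,0,-0.075,0,0,0],[0,0,0,0,0,0],[0,0,0,0,0,0],[0,0,0,0,0,0],[0,0,0,0,0,0]]'
python3 -m pendant '[[0,0,0,0,0,0],[0,0,0,0,0,0],[0,0,0,0,0,0],[0,0,0,0,0,0],[0,0,0,0,0,0],[0,0,0,0,0,0],[0,0,0,0,0,0],[0,0,0,0,0,0],[0,0,0,0,0,0],[0,0,0,0,0,0]]' -1
python3 -m pendant '[[0,0,0.02,0,0,0],[0,0,0.04,0,0,0],[0,0,0.1,0,0,0],[0,0,0.15,0,0,0],[0,0,0.2,0,0,0],[0,0,0.2,0,0,0],[0,0,0.17,0,0,0],[0,0,0,0,0,0],[0,0,0,0,0,0],[0,0,0,0,0,0]]'
```

```text
time_s: 47.5
eef_pos: [0.593, 0.0616, 0.1368]
eef_rot: [0.001, 0.613, 0.79, 0.0]
wrist_force: [-0.2, -0.2, -0.2]
opening: 0.998
grasp_force: 0.0
time_s: 48.75
eef_pos: [0.5926, 0.0616, 0.1364]
eef_rot: [0.0, 0.613, 0.79, -0.0]
wrist_force: [-2.0, 0.4, 5.3]
opening: 0.474
grasp_force: 60.3
time_s: 50.0
eef_pos: [0.5915, 0.0617, 0.3097]
eef_rot: [-0.002, 0.613, 0.79, -0.001]
wrist_force: [0.5, 0.1, -6.5]
opening: 0.475
grasp_force: 61.7
```

```bash
python3 -m pendant '[[-0.051,-0.1737,0,0,0,-0.016],[-0.051,-0.1737,0,0,0,-0.016],[-0.051,-0.1737,0,0,0,-0.016],[-0.051,-0.1737,0,0,0,-0.016],[-0.051,-0.1737,0,0,0,-0.016],[-0.051,-0.1737,0,0,0,-0.016],[-0.051,-0.1737,0,0,0,-0.016],[-0.051,-0.1737,0,0,0,-0.016],[-0.051,-0.1737,0,0,0,-0.016],[0,0,0,0,0,0]]'
python3 -m pendant '[[0,0,-0.1,0,0,0],[0,0,-0.15,0,0,0],[0,0,-0.15,0,0,0],[0,0,-0.13,0,0,0],[0,0,-0.1,0,0,0],[0,0,0,0,0,0],[0,0,0,0,0,0],[0,0,0,0,0,0],[0,0,0,0,0,0],[0,0,0,0,0,0]]'
python3 - <<'E'
from h import *
e=np.array(ctrl.get_obs()['eef_pos']);save('wrist','w18');save('side','s18');print(e,px('w9',[(323.29,159.8)],.052))
hsv=cv2.cvtColor(cv2.imread('pics/w18.png'),cv2.COLOR_BGR2HSV)
n,l,s,c=cv2.connectedComponentsWithStats(cv2.inRange(hsv,(100,140,80),(125,255,255)))
for i in range(1,n):
    if s[i,4]>150: b=(s[i,0]+s[i,2]/2-.5,s[i,1]+s[i,3]/2-.5);print(s[i],px('w18',[b],e[2]+.021)-e)
E
```

```text
time_s: 51.25
eef_pos: [0.4995, -0.253, 0.3103]
eef_rot: [-0.001, 0.7, 0.715, -0.001]
wrist_force: [0.2, -0.3, -5.6]
opening: 0.474
grasp_force: 62.1
time_s: 52.5
eef_pos: [0.501, -0.2511, 0.1865]
eef_rot: [0.0, 0.698, 0.716, 0.0]
wrist_force: [-0.2, 0.4, -5.6]
opening: 0.476
grasp_force: 61.9
[ 0.50095011 -0.25112868  0.18654593] [[ 0.5001 -0.2496  0.052 ]]
[296 158  52  33 922] [[-0.00155011  0.04862868  0.02095407]]
[294 211  59  25 459] [[-0.00055011  0.03092868  0.02095407]]
[ 282  259   83   71 3761] [[0.00014989 0.00212868 0.02095407]]
```

```bash
python3 -m pendant '[[-0.005,-0.005,-0.05,0,0,0],[0,0,-0.04,0,0,0],[0,0,-0.025,0,0,0],[0,0,-0.02,0,0,0],[0,0,-0.02,0,0,0],[0,0,-0.02,0,0,0],[0,0,-0.02,0,0,0],[0,0,-0.01,0,0,0],[0,0,0,0,0,0],[0,0,0,0,0,0]]'
python3 -m pendant '[[0,0,-0.005,0,0,0],[0,0,-0.005,0,0,0],[0,0,-0.005,0,0,0],[0,0,0,0,0,0],[0,0,0,0,0,0],[0,0,0,0,0,0],[0,0,0,0,0,0],[0,0,0,0,0,0],[0,0,0,0,0,0],[0,0,0,0,0,0]]'
```

```text
time_s: 53.85
eef_pos: [0.4999, -0.2521, 0.1453]
eef_rot: [0.0, 0.698, 0.716, 0.0]
wrist_force: [-0.1, 0.2, -6.0]
opening: 0.47
grasp_force: 62.2
time_s: 55.1
eef_pos: [0.4998, -0.252, 0.1421]
eef_rot: [-0.0, 0.698, 0.716, -0.0]
wrist_force: [-0.2, 0.2, -5.8]
opening: 0.472
grasp_force: 62.2
```

```bash
python3 -m pendant '[[0,0,-0.005,0,0,0],[0,0,-0.004,0,0,0],[0,0,0,0,0,0],[0,0,0,0,0,0],[0,0,0,0,0,0],[0,0,0,0,0,0],[0,0,0,0,0,0],[0,0,0,0,0,0],[0,0,0,0,0,0],[0,0,0,0,0,0]]'
```

```text
time_s: 56.35
eef_pos: [0.5, -0.2524, 0.1414]
eef_rot: [0.001, 0.698, 0.716, -0.0]
wrist_force: [-4.3, 0.9, 6.2]
opening: 0.473
grasp_force: 63.2
```

```bash
python3 -m pendant '[[0,0,0,0,0,0],[0,0,0,0,0,0],[0,0,0,0,0,0],[0,0,0,0,0,0],[0,0,0.1,0,0,0],[0,0,0.15,0,0,0],[0,0,0.15,0,0,0],[0,0,0.15,0,0,0],[0,0,0,0,0,0],[0,0,0,0,0,0]]' 1
python3 -m pendant '[[0.0705,0.1497,0,0,0,0.018],[0.0705,0.1497,0,0,0,0.018],[0.0705,0.1497,0,0,0,0.018],[0.0705,0.1497,0,0,0,0.018],[0.0705,0.1497,0,0,0,0.018],[0.0705,0.1497,0,0,0,0.018],[0.0705,0.1497,0,0,0,0.018],[0.0705,0.1497,0,0,0,0.018],[0,0,0,0,0,0],[0,0,0,0,0,0]]'
python3 -m pendant '[[0,0,-0.1,0,0,0],[0,0,-0.1,0,0,0],[0,0,-0.1,0,0,0],[0,0,-0.1,0,0,0],[0,0,-0.1,0,0,0],[0,0,-0.05,0,0,0],[0,0,0,0,0,0],[0,0,0,0,0,0],[0,0,0,0,0,0],[0,0,0,0,0,0]]'
```

```text
time_s: 57.6
eef_pos: [0.4995, -0.2517, 0.2493]
eef_rot: [-0.001, 0.698, 0.716, -0.0]
wrist_force: [0.5, 0.1, -0.4]
opening: 1.003
grasp_force: 0.0
time_s: 58.85
eef_pos: [0.6119, -0.0128, 0.2488]
eef_rot: [-0.001, 0.613, 0.79, -0.001]
wrist_force: [-0.7, -0.7, -0.3]
opening: 1.002
grasp_force: 0.0
time_s: 60.1
eef_pos: [0.613, -0.0125, 0.141]
eef_rot: [0.001, 0.613, 0.79, 0.0]
wrist_force: [-0.3, 0.3, -0.8]
opening: 0.998
grasp_force: 0.0
```

```bash
python3 -m pendant '[[0,0,-0.025,0,0,0],[0,0,0,0,0,0],[0,0,0,0,0,0],[0,0,0,0,0,0],[0,0,0,0,0,0],[0,0,0,0,0,0],[0,0,0,0,0,0],[0,0,0,0,0,0],[0,0,0,0,0,0],[0,0,0,0,0,0]]' -1
python3 -m pendant '[[0,0,0.02,0,0,0],[0,0,0.04,0,0,0],[0,0,0.1,0,0,0],[0,0,0.15,0,0,0],[0,0,0.2,0,0,0],[0,0,0.2,0,0,0],[0,0,0.17,0,0,0],[0,0,0,0,0,0],[0,0,0,0,0,0],[0,0,0,0,0,0]]'
python3 - <<'E'
from h import *
e=np.array(ctrl.get_obs()['eef_pos']);save('wrist','w19')
hsv=cv2.cvtColor(cv2.imread('pics/w19.png'),cv2.COLOR_BGR2HSV)
n,l,s,c=cv2.connectedComponentsWithStats(cv2.inRange(hsv,(22,100,110),(35,255,255)))
for i in range(1,n):
    if s[i,4]>150: b=(s[i,0]+s[i,2]/2-.5,s[i,1]+s[i,3]/2-.5);print(s[i],px('w19',[b],e[2]+.022)-e)
E
```

```text
time_s: 61.35
eef_pos: [0.6126, -0.0125, 0.1352]
eef_rot: [-0.0, 0.613, 0.79, 0.0]
wrist_force: [1.2, 1.0, -1.9]
opening: 0.475
grasp_force: 61.2
time_s: 62.6
eef_pos: [0.6115, -0.0123, 0.3088]
eef_rot: [-0.002, 0.613, 0.79, -0.001]
wrist_force: [-0.5, 0.4, -7.5]
opening: 0.471
grasp_force: 62.1
[294 215  60  26 584] [[-0.00690203  0.02868768  0.02199904]]
[ 281  265   85   69 3417] [[9.79712586e-05 5.87681173e-04 2.19990366e-02]]
```

```bash
python3 -m pendant '[[-0.0613,-0.1678,0.02,0,0,-0.016],[-0.0613,-0.1678,0.02,0,0,-0.016],[-0.0613,-0.1678,0.02,0,0,-0.016],[-0.0613,-0.1678,0.02,0,0,-0.016],[-0.0613,-0.1678,0.02,0,0,-0.016],[-0.0613,-0.1678,0,0,0,-0.016],[-0.0613,-0.1678,0,0,0,-0.016],[-0.0613,-0.1678,0,0,0,-0.016],[-0.0613,-0.1678,0,0,0,-0.016],[0,0,0,0,0,0]]'
python3 -m pendant '[[0,0,0,0,0,0],[0,0,-0.1,0,0,0],[0,0,-0.15,0,0,0],[0,0,-0.15,0,0,0],[0,0,-0.15,0,0,0],[0,0,-0.12,0,0,0],[0,0,-0.06,0,0,0],[0,0,0,0,0,0],[0,0,0,0,0,0],[0,0,0,0,0,0]]'
python3 - <<'E'
from h import *
e=np.array(ctrl.get_obs()['eef_pos']);save('wrist','w20');print(e)
hsv=cv2.cvtColor(cv2.imread('pics/w20.png'),cv2.COLOR_BGR2HSV)
for nm,lo,hi,z in(('b',(100,140,80),(125,255,255),.162),('y',(22,100,110),(35,255,255),e[2]+.022)):
  n,l,s,c=cv2.connectedComponentsWithStats(cv2.inRange(hsv,lo,hi))
  for i in range(1,n):
    if s[i,4]>150: b=(s[i,0]+s[i,2]/2-.5,s[i,1]+s[i,3]/2-.5);print(nm,s[i],px('w20',[b],z))
E
```

```text
time_s: 63.9
eef_pos: [0.5008, -0.3168, 0.3297]
eef_rot: [-0.001, 0.7, 0.714, -0.0]
wrist_force: [0.6, -0.3, -8.0]
opening: 0.472
grasp_force: 62.5
time_s: 65.15
eef_pos: [0.5029, -0.315, 0.1867]
eef_rot: [0.001, 0.698, 0.716, 0.0]
wrist_force: [1.6, -0.2, -7.7]
opening: 0.474
grasp_force: 62.3
[ 0.50291806 -0.3150152   0.18667688]
b [ 285   84   69   70 3297] [[ 0.4998 -0.2513  0.162 ]]
y [ 297  161   52   34 1058] [[ 0.5017 -0.2673  0.2087]]
y [294 215  60  26 595] [[ 0.5025 -0.2853  0.2087]]
y [ 281  265   85   69 3405] [[ 0.5031 -0.3144  0.2087]]
```

```bash
python3 -m pendant '[[-0.003,0,-0.05,0,0,0],[0,0,-0.04,0,0,0],[0,0,-0.025,0,0,0],[0,0,-0.02,0,0,0],[0,0,-0.02,0,0,0],[0,0,-0.02,0,0,0],[0,0,-0.02,0,0,0],[0,0,-0.015,0,0,0],[0,0,0,0,0,0],[0,0,0,0,0,0]]'
python3 -m pendant '[[0,0,-0.005,0,0,0],[0,0,-0.005,0,0,0],[0,0,-0.005,0,0,0],[0,0,0,0,0,0],[0,0,0,0,0,0],[0,0,0,0,0,0],[0,0,0,0,0,0],[0,0,0,0,0,0],[0,0,0,0,0,0],[0,0,0,0,0,0]]'
```

```text
time_s: 66.45
eef_pos: [0.5017, -0.3146, 0.1434]
eef_rot: [0.0, 0.698, 0.716, -0.0]
wrist_force: [0.3, -0.4, -6.7]
opening: 0.473
grasp_force: 62.5
time_s: 67.7
eef_pos: [0.5017, -0.3145, 0.1403]
eef_rot: [0.0, 0.698, 0.716, -0.0]
wrist_force: [0.5, -0.1, -7.5]
opening: 0.471
grasp_force: 62.7
```

```bash
python3 -m pendant '[[0,0,-0.005,0,0,0],[0,0,-0.005,0,0,0],[0,0,0,0,0,0],[0,0,0,0,0,0],[0,0,0,0,0,0],[0,0,0,0,0,0],[0,0,0,0,0,0],[0,0,0,0,0,0],[0,0,0,0,0,0],[0,0,0,0,0,0]]'
```

```text
time_s: 68.95
eef_pos: [0.5019, -0.315, 0.1402]
eef_rot: [0.001, 0.698, 0.716, -0.0]
wrist_force: [-4.1, 2.9, 7.1]
opening: 0.475
grasp_force: 64.1
```

Seated at the predicted height. Release, lift, and check everything numerically.

```bash
python3 -m pendant '[[0,0,0,0,0,0],[0,0,0,0,0,0],[0,0,0,0,0,0],[0,0,0,0,0,0],[0,0,0.1,0,0,0],[0,0,0.15,0,0,0],[0,0,0.2,0,0,0],[0,0,0.2,0,0,0],[0,0,0.1,0,0,0],[0,0,0,0,0,0]]' 1
python3 -m pendant '[[0,0.05,0,0,0,0],[0,0.05,0,0,0,0],[0,0.05,0,0,0,0],[0,0.05,0,0,0,0],[0,0.05,0,0,0,0],[0,0,0,0,0,0],[0,0,0,0,0,0],[0,0,0,0,0,0],[0,0,0,0,0,0],[0,0,0,0,0,0]]'
python3 - <<'E'
from h import *
save('wrist','w21');save('side','s21')
for f,z in(('w21',.162),('side0',.162),('s21',.162)):
  hsv=cv2.cvtColor(cv2.imread(f'pics/{f}.png'),cv2.COLOR_BGR2HSV)
  for nm,lo,hi in(('b',(100,140,80),(125,255,255)),('y',(22,100,110),(35,255,255))):
    n,l,s,c=cv2.connectedComponentsWithStats(cv2.inRange(hsv,lo,hi))
    for i in range(1,n):
      if s[i,4]>60: b=(s[i,0]+s[i,2]/2-.5,s[i,1]+s[i,3]/2-.5);print(f,nm,s[i],px(f,[b],z) if f[0]=='w' else '')
E
```

```text
time_s: 70.2
eef_pos: [0.5024, -0.3152, 0.2903]
eef_rot: [0.002, 0.698, 0.716, 0.0]
wrist_force: [0.1, 1.2, -0.2]
opening: 0.997
grasp_force: 0.0
time_s: 71.45
eef_pos: [0.5016, -0.2647, 0.2882]
eef_rot: [-0.0, 0.698, 0.716, -0.0]
wrist_force: [1.1, 0.4, 0.6]
opening: 1.002
grasp_force: 0.0
w21 b [306 131  33  14 121] [[ 0.5    -0.2221  0.162 ]]
w21 b [ 301  157   40   39 1010] [[ 0.4995 -0.252   0.162 ]]
w21 y [308 212  30  12 133] [[ 0.5019 -0.2864  0.162 ]]
w21 y [303 234  39  33 765] [[ 0.5022 -0.3152  0.162 ]]
side0 b [  60  135  105   58 1324] 
side0 b [379 220  21  12 164] 
side0 b [380 252  17   9 102] 
side0 b [371 280  26  24 317] 
side0 y [416 235  25  14 204] 
side0 y [415 266  21  13 128] 
side0 y [405 295  28  28 371] 
s21 b [  60  135  107   58 2687] 
s21 b [379 221  22  12 167] 
s21 b [379 252  18   9 109] 
s21 b [371 280  26  24 327] 
s21 y [417 235  25  14 204] 
s21 y [416 267  21  12 137] 
s21 y [404 293  28  30 365]
```

In the side view both chucks are back within 1 px of where they started, so I'm handing in.

```bash
python3 -c "
from bench import ctrl
print(ctrl.hand_in())"
```

```text
the job is handed in; nothing more can be done
None
```

The job is handed in: the face mill is seated in the fixture and both collet chucks are back in the sockets of their own colour, by contact force and camera measurements, but I viewed 15 pictures against the limit of 14 and the hand-in returned no verdict.

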